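Take down the V-block measuring set-up and put every part in its place

ROBOT

A 6-joint arm with a two-finger parallel gripper is mounted at the origin on a cart in front of the work surface, level with it; the furniture and walls round the work are solid. World frame = base frame: x ahead of the robot, y to its left, z up, the work surface at z = 0. Lengths are in m, angles in rad, forces in N, time in s.
With the tool pointing down it reaches from about 0.35 to 0.975 m from the base axis. Payload 4.9 kg.
Tool frame: the origin (TCP) lies on the centre line of the jaws, within the pads' length; the fingertips stand tips_ahead ahead of it and the grasp point (between the pads) lies 8 mm behind it (tips_ahead is the distance from the TCP to the fingertips, in m); z points along the fingers, y is the line along which they close (so a half turn about z gives the same grasp; the last joint's range is limited). The gripper opens to 85 mm and grips with 20 to 120 N. Pads are 22 mm wide; open, the fingers measure 114 mm over their backs; the gripper's body (76 mm by 85 mm) begins 54 mm behind the grasp point. The pads swing forward as they close: fully open they stand 13 mm farther back than shut.
Start: joints at [-1.465, 0.053, 1.613, -0, 1.476, -0.119], TCP at [0.139, -0.609, 0.242] pointing down, gripper open.
Joint ranges: [-3.01, 3.01], [-1.01, 2.22], [0.06, 2.58], [-1.02, 4.17], [0.09, 2.62], [-3.14, 3.14]. Speed limits (rad/s): [2.57, 2.57, 3.14, 3.14, 3.14, 3.14].

INTERFACE

Orientations are given as a unit quaternion [x, y, z, w].
In Python, from plant import move_ptp, line_to, movej, move_gripper, hold, solve_ik, camera, IKError, hand_in, cut_out, read_t, read_q, read_qvel, read_joint_torque, read_ee_pos, read_eef_rot, read_contact_force, read_ft_torque, read_grip_width, read_gripper_force, tips_ahead gives the robot as it stands. Calls block until the motion is done:
- move_ptp(position, orientation): joint-space move of the TCP to a pose.
- line_to(position, feed=0.15, attitude=None): straight line of the TCP; attitude=None keeps the orientation; feed is the mean speed in m/s.
- movej(angles): joint-space move.
- move_gripper(opening, force=None): opening from 0.0 (shut) to 1.0 (fully open); force is the grip in N (None keeps the last); returns when the fingers have stopped.
- hold(seconds).
- solve_ik(position, orientation): joint angles nearest the present ones, or None.
- camera(name): name is "scene" or "top"; returns a dict with "color" (400x640x3 uint8, red, green, blue), "intrinsics" (3x3 intrinsics, pixels), "k1" (the pictures are not rectified: a ray, as slopes to the right and down, at radius r is drawn at 1 + k1 r^2 times it, then the intrinsics apply), "R" (3x3) and "t" (3): a world point X has camera coordinates R X + t. Camera axes: x right, y down, z forward; pixel columns grow to the right and rows downward; lengths in m; the calibration is good to about 2 mm. A picture is of the moment at which its call begins. There is no depth.
A pose or a line that the arm cannot do raises IKError and nothing moves.
- hand_in(): hands the job in; it is judged then, once.
Trained networks look in a picture, given as the dict that the camera call returned (one of the last four; its "shot" number tells which), for a name from the list of things; names that differ only in an ending like _2 or _b are one class to them, and where a whole thing is asked for, a point or a joint stands for the part that bears it (a point fixed in the world has none). Each returns a list of dicts, best first, with "conf" (0 to 1); they miss things now and then, are a little off and sometimes report something else, mostly with a low value. They report only what shows in the picture. A call takes as long as a camera call.
- cut_out(picture, target): "region" (400x640 bool, what is visible of it) and "pixel" ([column, row] in pixels, amid what is visible of it).
Readings, each from a call of its own:
- read_t(): time.
- read_q(): joint angles.
- read_qvel(): joint speeds.
- read_joint_torque(): joint torques, N m.
- read_ee_pos(): TCP position.
- read_eef_rot(): TCP orientation.
- read_contact_force(): force on the tool from outside, world axes, zero at the start.
- read_ft_torque(): the same for the moment, N m.
- read_grip_width(): opening from 0.0 (shut) to 1.0 (fully open).
- read_gripper_force(): force on a finger pad.
Only numpy, scipy, OpenCV 4.12 (cv2) and the standard library are available. Lean on these libraries where they do the work, as an engineer would, in place of code of your own. Each camera call takes 0.05 s, during which the arm holds its last target. There are 200 camera calls.

TASK

The shaft has been measured: take the set-up apart from the top, one part at a time, and put each part where it is kept - the shaft in the middle of the two-rod rest, lying along the rods, the V-block in the smallest wooden tray, the riser block in the middle-sized one and the base plate in the largest, each flat on the felt inside the rim, the V-block with its groove up. They are precision parts, so set them down and let go, do not drop them, and leave the two sample vials standing where they are.

Things in the scene. Friction and masses are not known exactly. Their poses are not given: they have to be found in the camera images.
- shaft: Turned steel shaft, 64 mm long along its x, lying level in the V-block's groove, its axis 43 mm above the V-block's foot. Middle 30 mm in diameter, 48 mm long; end journals 20 mm in diameter, 8 mm long. Origin at its centre. The groove hides its sides: grip it across the flat end faces (64 mm, closing along x), which stand out 6 mm past each end of the V-block. About 0.25 kg.
- v_block: Ground steel V-block, 52 mm (x) by 48 mm (y), 40 mm high, with a 90 degree groove along x in its top (groove bottom 22 mm above the foot). It stands on the riser block, groove along the riser's length, and carries the shaft. Origin at the centre of its underside, z up. About 0.45 kg.
- riser_block: Steel riser block with drilled holes, 76 mm (x) by 50 mm (y), 25 mm high, lying on the base plate under the V-block. Origin at the centre of its underside, z up. About 0.5 kg.
- base_plate: Aluminium base plate, 104 mm (x) by 60 mm (y), 16 mm thick, lying on the bench as the lowest part of the set-up. Origin at the centre of its underside, z up. About 0.28 kg. Mind on the way: a fixed dial stand 0.23 m tall (foot 0.11 m wide, about x 0.61, y -0.18) and a fixed force stand 0.13 m tall (x 0.56 to 0.70, y 0.05 to 0.47) stand behind the work.
- shaft_rest: Fixed rest for the shaft: wooden foot 50 mm (x) by 64 mm (y), 10 mm thick, with two 10 mm steel rods along x, axes 26 mm apart and 13 mm above the bench; wooden lugs outside the rods rise to 20 mm. Origin at the centre of its underside, on the bench. The shaft lies between the rods along x, its axis 28 mm above the bench, its ends 7 mm past the foot.
- vblock_tray: Fixed wooden tray with felt floor, the smallest, nearly square: inside 66 mm (x) by 62 mm (y), walls 10 mm thick. Origin at the centre of its underside, on the bench; felt at 6 mm, rim at 16 mm. A finger cut-out 46 mm long, down to 5 mm above the bench, in the middle of each of the two sides that run along x, so a thing held across its y goes in. Place of the V-block, either way round.
- riser_tray: Fixed wooden tray of the same make, the middle size: inside 90 mm (x) by 64 mm (y), walls 10 mm thick; origin, felt height (6 mm), rim (16 mm) and finger cut-outs as in the small tray. Place of the riser block, its x along the tray's x.
- plate_tray: Fixed wooden tray of the same make, the largest: inside 118 mm (x) by 74 mm (y), walls 10 mm thick; origin, felt height (6 mm), rim (16 mm) and finger cut-outs as in the small tray. Place of the base plate, its x along the tray's x.
- sample_vial_a: White sample vial with a blue cap, 22 mm in diameter, 53 mm high, standing loose among the work; not part of the job. Origin at the centre of its underside, z up.
- sample_vial_b: White sample vial with a red cap, 22 mm in diameter, 53 mm high, standing loose among the work; not part of the job. Origin at the centre of its underside, z up.

How it is judged:
At the end, for the whole second after the job is handed in: Shaft down on both rods, along them (0.15 rad), within 12 mm of the middle of the rest; V-block, riser block and base plate flat (0.08 rad) on the felt (3 mm) of their own trays, within 12 mm of centre; all released and at rest (horizontal distance between shaft and shaft_rest below 0.012 m and z of shaft in the frame of shaft_rest below 0.032 m and angle between the x axis of shaft and the x axis of shaft_rest, either way round below 0.15 rad and horizontal distance between v_block and vblock_tray below 0.012 m and z of v_block in the frame of vblock_tray below 0.009 m and angle between each of v_block, riser_block, base_plate's own z axis and vertical below 0.08 rad and horizontal distance between riser_block and riser_tray below 0.012 m and z of riser_block in the frame of riser_tray below 0.009 m and horizontal distance between base_plate and plate_tray below 0.012 m and z of base_plate in the frame of plate_tray below 0.009 m and linear speed of each of shaft, v_block, riser_block, base_plate below 0.02 m/s and angular speed of each of shaft, v_block, riser_block, base_plate below 0.2 rad/s and contact force between each of shaft, v_block, riser_block, base_plate and the fingers below 0.05 N); the robot touches nothing.
It fails at once if the shaft is dropped or flung (faster than 0.6 m/s with no finger touching it) (contact force between shaft and the fingers below 0.05 N and linear speed of shaft above 0.6 m/s).
It fails at once if the V-block is dropped or flung (faster than 0.6 m/s with no finger touching it) (contact force between v_block and the fingers below 0.05 N and linear speed of v_block above 0.6 m/s).
It fails at once if the riser block is dropped or flung (faster than 0.6 m/s with no finger touching it) (contact force between riser_block and the fingers below 0.05 N and linear speed of riser_block above 0.6 m/s).
It fails at once if the base plate is dropped or flung (faster than 0.6 m/s with no finger touching it) (contact force between base_plate and the fingers below 0.05 N and linear speed of base_plate above 0.6 m/s).
It fails at once if a sample vial is knocked over or shoved more than 25 mm (angle between any of sample_vial_a, sample_vial_b's own z axis and vertical above 0.5 rad or distance of any of sample_vial_a, sample_vial_b from where it was at the start of the episode above 0.025 m).
It also fails if it takes over 131 s, if anything falls off the work surface, if the arm or the gripper's body presses on something with over 40 N, if the wrist force passes 120 N, or if a joint passes its speed limit or range.

## Working session

There is one attempt and no reset: what is moved stays moved. The work goes in short steps, each a Python script; the robot and the scene stay as the last script left them, time stands still between calls to the robot, and variables do not carry over. Pictures are saved under pics/ and viewed, at most 14 in all, crops included, and the job is handed in when it is done.

```bash
mkdir -p pics; ls
cat > s1.py <<'E'
from plant import *
import cv2,numpy as np,pickle
out={}
for c in ["scene","top"]:
    p=camera(c); cv2.imwrite(f"pics/{c}1.png",p["color"][:,:,::-1]); out[c]=p
    print(c,p["intrinsics"].tolist(),p["k1"],p["R"].tolist(),p["t"].tolist())
    for n in ["shaft","v_block","riser_block","base_plate","shaft_rest","vblock_tray","riser_tray","plate_tray","sample_vial_a"]:
        r=cut_out(p,n)
        print(n,[(round(d["conf"],2),np.round(d["pixel"]).tolist(),int(d["region"].sum())) for d in r])
        out[c,n]=r
pickle.dump(out,open("s1.pkl","wb")); print(read_t(),tips_ahead() if callable(tips_ahead) else tips_ahead, read_eef_rot())
E
python3 s1.py
```

```text
pics
plant.py
scene [[424.0581188533469, 0.0, 312.2287836131232], [0.0, 424.0581188533469, 201.84786667462717], [0.0, 0.0, 1.0]] -0.012983016393318421 [[0.5800939379656708, -0.8143900017052677, -0.016122910964661615], [-0.46740164543850987, -0.31659132589974937, -0.8254124025033864], [0.6671032341226162, 0.48635260612803605, -0.5642999357926718]] [-0.3263855604311353, 0.30996098829442603, 0.8669181202750151]
shaft [(0.61, [413.0, 262.0], 295)]
v_block [(0.89, [409.0, 272.0], 308)]
riser_block [(0.52, [405.0, 287.0], 254)]
base_plate [(0.64, [411.0, 296.0], 324), (0.42, [322.0, 250.0], 1063)]
shaft_rest []
vblock_tray [(0.61, [338.0, 204.0], 608)]
riser_tray [(0.8, [321.0, 249.0], 1050)]
plate_tray [(0.58, [253.0, 226.0], 1160)]
sample_vial_a [(0.64, [289.0, 227.0], 103)]
top [[380.8720097445619, 0.0, 319.10584012026885], [0.0, 380.8720097445619, 202.609554565004], [0.0, 0.0, 1.0]] -0.06577936734336648 [[0.0013677269194592842, -0.9999818379025122, 0.005869683823483039], [-0.9941108091876876, -0.001995688434439502, -0.10834997131459498], [0.10835971751197349, -0.005686922962948984, -0.9940954836070522]] [0.004797192114818168, 0.5625131353048208, 1.206367466596035]
shaft [(0.61, [434.0, 230.0], 173)]
v_block [(0.62, [426.0, 233.0], 152)]
riser_block [(0.63, [422.0, 228.0], 135)]
base_plate [(0.72, [427.0, 216.0], 135)]
shaft_rest [(0.55, [213.0, 229.0], 281)]
vblock_tray [(0.72, [328.0, 178.0], 654)]
riser_tray [(0.78, [353.0, 236.0], 866)]
plate_tray [(0.91, [285.0, 241.0], 1250)]
sample_vial_a [(0.57, [249.0, 231.0], 40)]
1.0 0.011 [ 9.93690061e-01  1.12160878e-01 -5.93544784e-06 -5.38891266e-06]
```

```bash
python3 -c "
import cv2
a=cv2.imread('pics/top1.png'); cv2.imwrite('pics/top1c.png',cv2.resize(a[130:290,170:470],(800,427),interpolation=cv2.INTER_CUBIC))
b=cv2.imread('pics/scene1.png');cv2.imwrite('pics/scene1c.png',cv2.resize(b[150:340,180:480],(800,507),interpolation=cv2.INTER_CUBIC))"
```

```text
(no output)
```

View pics/top1c.png

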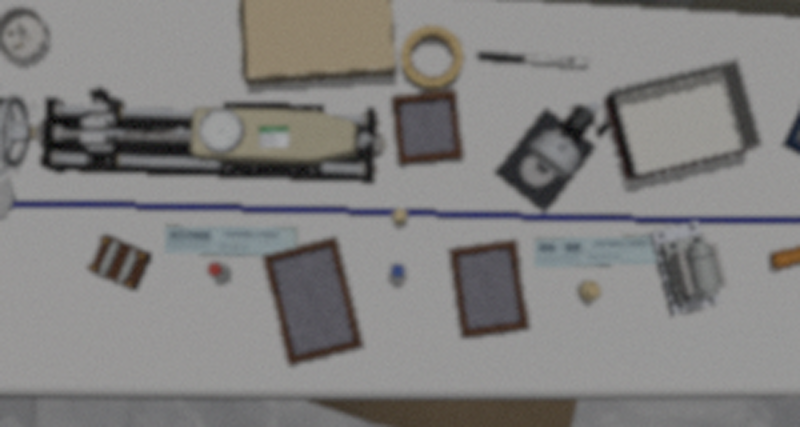

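View pics/scene1c.png

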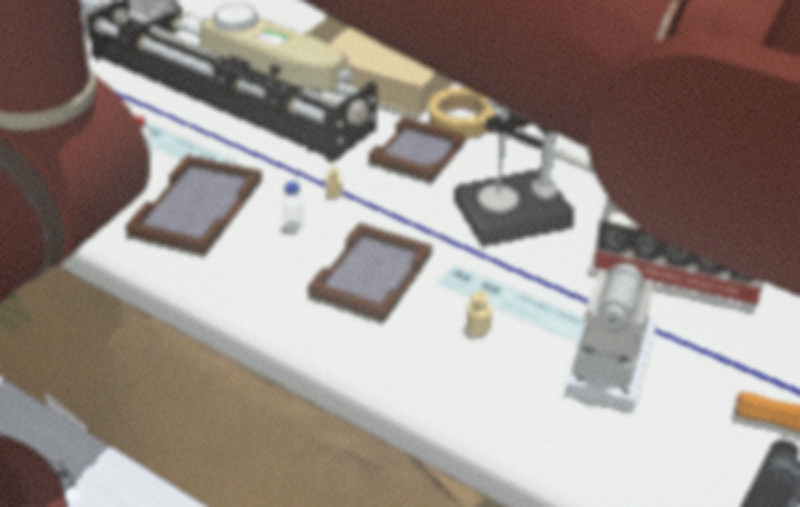

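View pics/scene1.png

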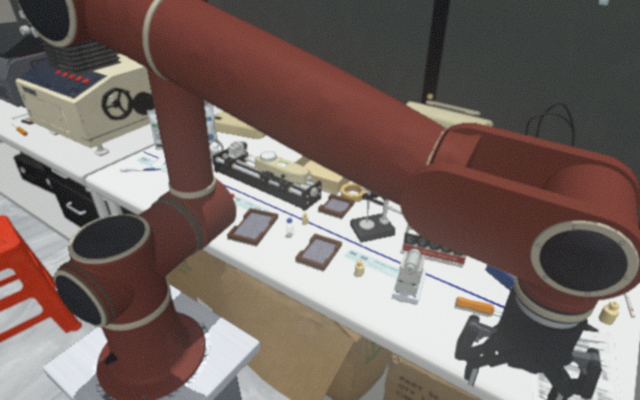

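The pictures show the stack at top-px (434,230) and scene-px (411,270). The rest is at top-px (215,228), and the vials are at about (253,232) and (319,232). I'll compute metric positions next.

```bash
cat > geo.py <<'E'
import numpy as np,cv2
def und(p,px):
    D=np.array([p["k1"],0,0,0,0],float)
    return cv2.undistortPoints(np.asarray(px,float).reshape(-1,1,2),p["intrinsics"],D).reshape(-1,2)
def ground(p,px,z):
    R,t=np.array(p["R"]),np.array(p["t"]); C=-R.T@t
    d=np.c_[und(p,px),np.ones(len(np.asarray(px).reshape(-1,2)))]@R
    return (C+d*((z-C[2])/d[:,2])[:,None])[:,:2]
def proj(p,X):
    R,t=np.array(p["R"]),np.array(p["t"])
    return cv2.projectPoints(np.asarray(X,float),cv2.Rodrigues(R)[0],t,p["intrinsics"],np.array([p["k1"],0,0,0,0.]))[0].reshape(-1,2)
def rect(p,m,z):
    v,u=np.nonzero(m); w=ground(p,np.c_[u,v],z).astype(np.float32)
    (c,s,a)=cv2.minAreaRect(w); 
    if s[0]<s[1]: s=s[::-1]; a+=90
    return np.r_[c],np.r_[s],(a+90)%180-90
E
python3 - <<'E'
import pickle,numpy as np; from geo import *
o=pickle.load(open("s1.pkl","rb"))
for c in ["top","scene"]:
    p=o[c]; print(c,(-np.array(p["R"]).T@p["t"]).round(3))
    for n,z in [("shaft",.084),("v_block",.081),("riser_block",.041),("base_plate",.016),("shaft_rest",.018),("vblock_tray",.016),("riser_tray",.016),("plate_tray",.016),("sample_vial_a",.05)]:
        for d in o[c,n]:
            m=d["region"]; r=rect(p,m,z); v,u=np.nonzero(m)
            print(n,round(d["conf"],2),"c",r[0].round(4),"size",r[1].round(4),"ang",round(r[2],1),"px",ground(p,[d["pixel"]],z).round(3), u.min(),u.max(),v.min(),v.max())
E
python3 - <<'E'
import cv2
a=cv2.imread('pics/top1.png'); cv2.imwrite('pics/st1.png',cv2.resize(a[200:260,395:465],(700,600),interpolation=cv2.INTER_CUBIC))
E
```

```text
top [0.428 0.013 1.26 ]
shaft 0.61 c [ 0.4704 -0.3502] size [0.062 0.03 ] ang 12.6 px [[ 0.471 -0.351]] 428 439 221 240
v_block 0.62 c [ 0.4709 -0.3434] size [0.0599 0.0535] ang -74.4 px [[ 0.462 -0.326]] 421 442 222 240
riser_block 0.63 c [ 0.4718 -0.3305] size [0.0794 0.0413] ang -6.6 px [[ 0.48  -0.327]] 418 431 219 243
base_plate 0.72 c [ 0.4748 -0.3469] size [0.1058 0.0593] ang 11.8 px [[ 0.522 -0.349]] 415 438 213 247
shaft_rest 0.55 c [0.4812 0.3477] size [0.0638 0.0501] ang 70.1 px [[0.476 0.353]] 204 225 219 237
vblock_tray 0.72 c [ 0.6497 -0.0304] size [0.0873 0.0863] ang 0.2 px [[ 0.648 -0.025]] 317 343 164 190
riser_tray 0.78 c [ 0.4497 -0.1061] size [0.1111 0.0852] ang 8.3 px [[ 0.456 -0.105]] 339 368 220 255
plate_tray 0.91 c [0.4362 0.1088] size [0.141  0.0987] ang 15.6 px [[0.437 0.117]] 268 305 219 265
sample_vial_a 0.57 c [0.4709 0.2188] size [0.0204 0.0201] ang 45.8 px [[0.471 0.228]] 248 255 228 234
scene [-0.244 -0.589  0.74 ]
shaft 0.61 c [ 0.4678 -0.3481] size [0.0824 0.0305] ang 13.5 px [[ 0.464 -0.352]] 404 420 249 272
v_block 0.89 c [ 0.4445 -0.3549] size [0.0833 0.0478] ang 16.1 px [[ 0.431 -0.357]] 399 423 255 282
riser_block 0.52 c [ 0.4267 -0.3574] size [0.0522 0.0348] ang -75.9 px [[ 0.424 -0.356]] 395 418 279 293
base_plate 0.64 c [ 0.465  -0.3505] size [0.1172 0.0602] ang 14.3 px [[ 0.429 -0.372]] 393 425 269 303
base_plate 0.42 c [ 0.44   -0.1093] size [0.1241 0.0926] ang 7.6 px [[ 0.445 -0.115]] 295 341 234 270
vblock_tray 0.61 c [ 0.6402 -0.0359] size [0.1113 0.0929] ang 4.9 px [[ 0.647 -0.037]] 317 354 194 218
riser_tray 0.8 c [ 0.441 -0.109] size [0.1245 0.0904] ang 7.3 px [[ 0.448 -0.11 ]] 295 342 234 269
plate_tray 0.58 c [0.4266 0.1064] size [0.1549 0.1025] ang 14.5 px [[0.418 0.102]] 227 278 208 244
sample_vial_a 0.64 c [ 0.4444 -0.0091] size [0.0702 0.0161] ang 37.7 px [[ 0.439 -0.013]] 286 292 218 234
```

View pics/st1.png

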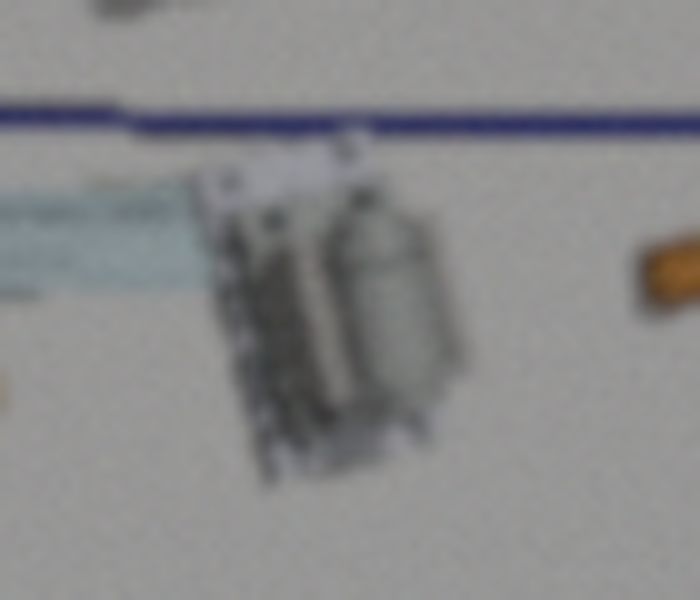

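Top view and scene view agree on the positions: shaft about (0.470,-0.350) at 13°, rest about (0.481,0.348) at -20°. I'll refine by fitting silhouettes in both views.

```bash
cat >> geo.py <<'E'
from scipy.optimize import minimize
def box(lx,ly,z0,z1): return np.array([[sx*lx/2,sy*ly/2,z] for sx in(1,-1) for sy in(1,-1) for z in(z0,z1)])
def cyl(z):
    a=np.linspace(0,2*np.pi,24)
    f=lambda x,r: np.c_[np.full(24,x),r*np.cos(a),z+r*np.sin(a)]
    return np.vstack([f(-.032,.01),f(.032,.01),f(-.024,.015),f(.024,.015)])
def fit(views,pts,x0):
    """views: list of (picture, mask). fits x,y,yaw[deg] of convex pts by hull IoU"""
    S=8; data=[]
    for p,m in views:
        v,u=np.nonzero(m); a,b=u.min()-12,v.min()-12
        c=m[b:v.max()+13,a:u.max()+13].astype(np.uint8)
        cs=max(cv2.findContours(c,0,2)[0],key=cv2.contourArea)
        h=np.zeros_like(c); cv2.fillConvexPoly(h,cv2.convexHull(cs),1)
        data.append((p,a,b,np.kron(h,np.ones((S,S),np.uint8))))
    def cost(q):
        c,s=np.cos(np.radians(q[2])),np.sin(np.radians(q[2])); X=pts@np.array([[c,s,0],[-s,c,0],[0,0,1]])+[q[0]/100,q[1]/100,0]
        e=0
        for p,a,b,H in data:
            g=np.zeros_like(H); P=(proj(p,X)-[a,b]+.5)*S
            cv2.fillConvexPoly(g,cv2.convexHull(P.round().astype(np.int32)),1)
            e+=1-(g&H).sum()/(g|H).sum()
        return e/len(data)
    q0=np.r_[x0[0]*100,x0[1]*100,x0[2]]
    best=min((minimize(cost,q0+[0,0,d],method="Nelder-Mead",options=dict(initial_simplex=(q0+[0,0,d])+np.array([[0,0,0],[1,0,0],[0,1,0],[0,0,6]]))) for d in(-4,4)),key=lambda r:r.fun)
    return np.r_[best.x[:2]/100,best.x[2]],best.fun
E
python3 - <<'E'
import pickle,numpy as np; from geo import *
o=pickle.load(open("s1.pkl","rb"))
for n,pts,x0 in [("shaft",cyl(.084),(.47,-.35,13)),("base_plate",box(.104,.06,0,.016),(.472,-.348,12)),("shaft_rest",box(.05,.064,0,.018),(.481,.348,-20)),("vblock_tray",box(.086,.082,0,.016),(.65,-.03,4)),("vblock_tray",box(.082,.086,0,.016),(.65,-.03,4)),("riser_tray",box(.11,.084,0,.016),(.45,-.106,8)),("plate_tray",box(.138,.094,0,.016),(.436,.109,15))]:
    V=[(o[c],o[c,n][0]["region"]) for c in("top","scene") if o[c,n]]
    for v in ([V] if len(V)==1 else [V[:1],V[1:],V]): r=fit(v,pts,x0); print(n,r[0].round(4),round(r[1],3))
E
```

```text
shaft [ 0.4706 -0.3498 11.2791] 0.104
shaft [ 0.4679 -0.3481 12.9054] 0.069
shaft [ 0.4693 -0.349   9.8654] 0.119
base_plate [ 0.4947 -0.3455 12.2323] 0.852
base_plate [ 0.4718 -0.3496 13.8475] 0.326
base_plate [ 0.473  -0.3493 13.4212] 0.602
shaft_rest [  0.4814   0.3498 -20.9823] 0.101
vblock_tray [ 0.651  -0.0316  4.1172] 0.073
vblock_tray [ 0.6462 -0.0288  5.1311] 0.08
vblock_tray [ 0.6494 -0.0295  5.7848] 0.092
vblock_tray [ 0.6511 -0.0309  4.6236] 0.076
vblock_tray [ 0.6451 -0.0293  5.7209] 0.102
vblock_tray [ 0.6498 -0.0305  4.0788] 0.105
riser_tray [ 0.4499 -0.1061  7.8684] 0.051
riser_tray [ 0.4479 -0.1039  7.1111] 0.035
riser_tray [ 0.4485 -0.1046  7.221 ] 0.054
plate_tray [ 0.4357  0.111  14.4012] 0.065
plate_tray [ 0.433   0.1132 14.7193] 0.037
plate_tray [ 0.4342  0.1125 14.5119] 0.058
```

```bash
cat > h.py <<'E'
from plant import *
import numpy as np
from scipy.spatial.transform import Rotation as Rn
def quat(phi):
    "tool down, closing line y at angle phi (deg)"
    p=np.radians(phi); y=np.array([np.cos(p),np.sin(p),0]); z=np.array([0,0,-1.])
    return Rn.from_matrix(np.c_[np.cross(y,z),y,z]).as_quat()
def best(pos,phi,ref=0.):
    "of the two equal grasps take the one with the last joint nearer ref"
    c=[(abs(s[5]-ref),quat(f)) for f in(phi,phi+180) if (s:=solve_ik(pos,quat(f))) is not None]
    return min(c,key=lambda a:a[0])[1]
def st(msg=""):
    print(msg,"t",round(read_t(),1),"p",np.round(read_ee_pos(),4),"w",round(read_grip_width(),3),"gf",round(read_gripper_force(),1),"F",np.round(read_contact_force(),1))
def pick(x,y,phi,ztcp,zup,force=50):
    q=best([x,y,zup],phi); move_gripper(1.0); move_ptp([x,y,zup],q)
    line_to([x,y,ztcp+.03],feed=.2); line_to([x,y,ztcp],feed=.05); st("down")
    move_gripper(0.0,force); st("grip")
def lower(x,y,z,dmax=.004,df=4):
    "down to 2 mm above z, then creep until it bears"
    line_to([x,y,z+.03],feed=.2); line_to([x,y,z+.002],feed=.04); hold(.2); f0=read_contact_force()[2]
    zz=z+.002
    while zz>z-dmax:
        zz-=.0007; line_to([x,y,zz],feed=.02); hold(.05)
        if abs(read_contact_force()[2]-f0)>df: break
    st("bear dz %.4f"%(zz-z))
E
python3 - <<'E'
from h import *
print(solve_ik([.65,-.03,.05],best([.65,-.03,.05],94.)), solve_ik([.481,.35,.03],best([.481,.35,.03],-20.)))
pick(.469,-.349,12.3,.076,.16)
line_to([.469,-.349,.12],feed=.05); st("lifted")
E
```

```text
[-1.60402164e-01  2.93203979e-01  1.68150692e+00 -4.44089210e-16
  1.16688175e+00  1.34058099e+00] [ 5.03982959e-01  2.04417879e-01  1.82738252e+00 -4.44089210e-16
  1.10979226e+00  8.53048809e-01]
down t 4.0 p [ 0.469 -0.349  0.076] w 0.999 gf 0.0 F [0.3 0.7 0.3]
grip t 4.3 p [ 0.4695 -0.3493  0.077 ] w 0.737 gf 55.4 F [-1.1  1.2  4.3]
lifted t 5.3 p [ 0.4688 -0.3488  0.1195] w 0.739 gf 55.1 F [-0.5 -0.1 -2.2]
```

Run:
```python
from h import *
line_to([.469,-.349,.30],feed=.25)
x,y=.4814,.349
q=best([x,y,.2],-20.5)
move_ptp([x,y,.30],q); st("over")
lower(x,y,.020)
move_gripper(1.0); st("open"); line_to([x,y,.15],feed=.2)
move_ptp([.45,-.12,.35],best([.45,-.12,.35],98.)); 
import pickle,cv2
p=camera("top"); s=camera("scene"); o={"top":p,"scene":s}
for c in("top","scene"):
    cv2.imwrite(f"pics/{c}2.png",o[c]["color"][:,:,::-1])
    for n in["shaft","v_block","riser_block","base_plate"]:
        o[c,n]=cut_out(o[c],n); print(c,n,[(round(d["conf"],2),np.round(d["pixel"]).tolist(),int(d["region"].sum())) for d in o[c,n]])
pickle.dump(o,open("s2.pkl","wb")); st()
a=cv2.imread('pics/top2.png'); b=cv2.imread("pics/scene2.png")
cv2.imwrite('pics/v2.png',np.hstack([cv2.resize(a[200:260,180:240],(400,400)),cv2.resize(b[240:310,380:450],(400,400),interpolation=2)]))
```

```text
over t 8.7 p [0.4819 0.3484 0.3   ] w 0.741 gf 55.2 F [ 0.3  0.3 -2.4]
bear dz 0.0013 t 11.4 p [0.4816 0.3491 0.0218] w 0.74 gf 55.6 F [-2.  -1.   2.5]
open t 11.8 p [0.4816 0.3491 0.0214] w 1.001 gf 0.0 F [ 0.5 -0.2 -0.5]
top shaft [(0.7, [212.0, 230.0], 142)]
top v_block []
top riser_block []
top base_plate [(0.72, [215.0, 229.0], 159), (0.57, [431.0, 214.0], 43), (0.38, [287.0, 243.0], 1164)]
scene shaft [(0.55, [206.0, 186.0], 208), (0.27, [321.0, 249.0], 1085)]
scene v_block [(0.71, [412.0, 269.0], 581)]
scene riser_block [(0.69, [406.0, 289.0], 242), (0.56, [207.0, 187.0], 177), (0.52, [411.0, 269.0], 557)]
scene base_plate [(0.86, [409.0, 295.0], 285)]
 t 14.9 p [ 0.45   -0.1199  0.35  ] w 1.007 gf 0.0 F [ 1.   0.7 -0.6]
```

View pics/v2.png

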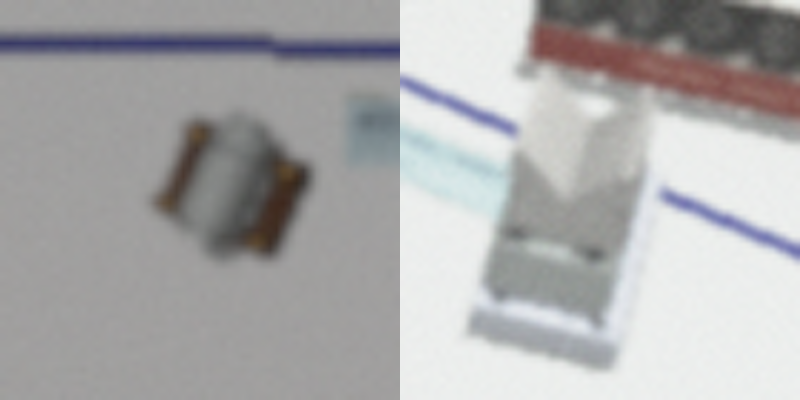

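The left crop shows the shaft lying in the rest between its lugs. The right crop shows the V-block still square on the riser and plate. Next I'll fit both.

Run:
```python
import pickle; from geo import *
o=pickle.load(open("s2.pkl","rb"))
for c in("top","scene"):
    r=fit([(o[c],o[c,"shaft"][0]["region"])],cyl(.028),(.481,.349,-20)); print(c,"shaft",r[0].round(4),round(r[1],3))
r=fit([(o["scene"],o["scene","v_block"][0]["region"])],box(.052,.048,.041,.081),(.469,-.349,12.5)); print("vb",r[0].round(4),round(r[1],3))
```

```text
top shaft [  0.4848   0.351  -17.777 ] 0.193
scene shaft [  0.4824   0.3538 -23.7686] 0.122
vb [ 0.4691 -0.3485 12.1224] 0.049
```

Run:
```python
from h import *
pick(.469,-.3487,102.2,.060,.16)
line_to([.469,-.3487,.10],feed=.05); st("lifted")
line_to([.469,-.3487,.33],feed=.25)
x,y=.6495,-.0303
move_ptp([.50,-.025,.33],best([x,y,.2],94.8)); line_to([x,y,.2],feed=.2); st("over")
lower(x,y,.025)
move_gripper(1.0); st("open"); line_to([x,y,.2],feed=.2)
move_ptp([.45,.0,.38],best([.45,.0,.38],98.)); 
import pickle,cv2
o={}
for c in("top","scene"):
    o[c]=camera(c); cv2.imwrite(f"pics/{c}3.png",o[c]["color"][:,:,::-1])
    for n in["v_block","riser_block","base_plate"]:
        o[c,n]=cut_out(o[c],n); print(c,n,[(round(d["conf"],2),np.round(d["pixel"]).tolist(),int(d["region"].sum())) for d in o[c,n]])
pickle.dump(o,open("s3.pkl","wb")); st()
a=cv2.imread('pics/top3.png'); b=cv2.imread("pics/scene3.png")
cv2.imwrite('pics/v3.png',np.hstack([cv2.resize(b[180:230,310:360],(400,400)),cv2.resize(b[240:310,380:450],(400,400),interpolation=2)]))
```

```text
down t 17.5 p [ 0.469  -0.3488  0.06  ] w 1.0 gf 0.0 F [-0.5  0.1  0.6]
grip t 18.0 p [ 0.4693 -0.3488  0.0606] w 0.554 gf 52.6 F [-0.5  1.1  2.6]
lifted t 18.9 p [ 0.4688 -0.3485  0.0996] w 0.557 gf 51.9 F [-0.5  0.3 -3.2]
over t 22.4 p [ 0.6496 -0.0306  0.2009] w 0.554 gf 52.0 F [ 0.2 -0.3 -3.7]
bear dz -0.0001 t 25.2 p [ 0.6497 -0.0303  0.0256] w 0.554 gf 52.5 F [-3.8  0.7  3.4]
open t 25.6 p [ 0.6497 -0.0303  0.025 ] w 0.999 gf 0.0 F [-0.5  0.7 -0.1]
top v_block [(0.53, [331.0, 173.0], 256)]
top riser_block [(0.58, [430.0, 230.0], 418)]
top base_plate [(0.71, [421.0, 228.0], 229), (0.27, [429.0, 230.0], 406)]
scene v_block [(0.61, [335.0, 202.0], 337)]
scene riser_block [(0.86, [408.0, 278.0], 618), (0.61, [252.0, 226.0], 1195)]
scene base_plate [(0.88, [409.0, 295.0], 296)]
 t 28.1 p [ 4.502e-01 -1.000e-04  3.795e-01] w 1.001 gf 0.0 F [-0.   0.4 -0.4]
```

View pics/v3.png

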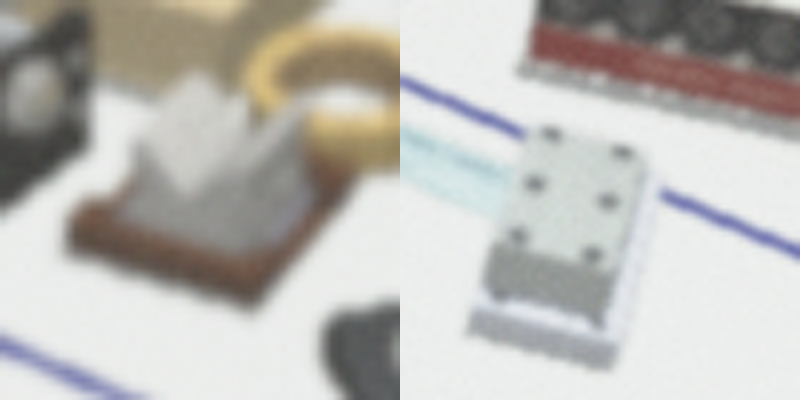

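The left crop shows the V-block seated inside the small tray with its groove up. The right crop shows the riser bare on the plate.

Run:
```python
import pickle; from geo import *
o=pickle.load(open("s3.pkl","rb"))
for n,pts,x0 in [("v_block",box(.052,.048,.006,.046),(.65,-.03,5)),("riser_block",box(.076,.05,.016,.041),(.469,-.349,12))]:
  for c in("top","scene"):
    r=fit([(o[c],o[c,n][0]["region"])],pts,x0); print(c,n,r[0].round(4),round(r[1],3))
```

```text
top v_block [ 0.6519 -0.0326  7.9725] 0.085
scene v_block [ 0.6519 -0.0274  5.4435] 0.099
top riser_block [ 0.4727 -0.3475 13.3872] 0.08
scene riser_block [ 0.4712 -0.3465 12.696 ] 0.083
```

Run:
```python
from h import *
px,py=.4718,-.347
pick(px,py,102.9,.034,.14)
line_to([px,py,.07],feed=.05); st("lifted")
line_to([px,py,.2],feed=.25)
x,y=.4490,-.1050
move_ptp([x,y,.2],best([x,y,.2],97.4)); st("over")
lower(x,y,.024)
move_gripper(1.0); st("open"); line_to([x,y,.2],feed=.2)
move_ptp([.45,.05,.38],best([.45,.05,.38],98.)); 
import pickle,cv2
o={}
for c in("top","scene"):
    o[c]=camera(c); cv2.imwrite(f"pics/{c}4.png",o[c]["color"][:,:,::-1])
    for n in["riser_block","base_plate"]:
        o[c,n]=cut_out(o[c],n); print(c,n,[(round(d["conf"],2),np.round(d["pixel"]).tolist(),int(d["region"].sum())) for d in o[c,n]])
pickle.dump(o,open("s4.pkl","wb")); st()
b=cv2.imread("pics/scene4.png")
cv2.imwrite('pics/v4.png',np.hstack([cv2.resize(b[220:280,290:350],(400,400)),cv2.resize(b[240:310,380:450],(400,400),interpolation=2)]))
from geo import *
for n,pts,x0 in [("riser_block",box(.076,.05,.006,.031),(.449,-.105,7.5)),("base_plate",box(.104,.06,0,.016),(.472,-.348,13))]:
  for c in("top","scene"):
   for d in o[c,n]:
    r=fit([(o[c],d["region"])],pts,x0); print(c,n,r[0].round(4),round(r[1],3))
```

```text
down t 31.2 p [ 0.4718 -0.3471  0.0339] w 0.999 gf 0.0 F [-0.2 -0.3 -0.4]
grip t 31.6 p [ 0.4722 -0.3472  0.0347] w 0.567 gf 55.7 F [-0.1  0.7  2.6]
lifted t 32.5 p [ 0.4716 -0.3468  0.0697] w 0.573 gf 54.9 F [-0.4  0.2 -4.7]
over t 34.1 p [ 0.4489 -0.1056  0.1993] w 0.567 gf 54.9 F [ 0.2 -0.4 -4.6]
bear dz -0.0001 t 36.9 p [ 0.4492 -0.1051  0.0246] w 0.575 gf 56.1 F [-4.8  1.2  5.8]
open t 37.4 p [ 0.4492 -0.1051  0.0239] w 1.002 gf 0.0 F [ 0.3 -0.5  0.7]
top riser_block [(0.85, [354.0, 237.0], 426)]
top base_plate [(0.77, [426.0, 228.0], 565)]
scene riser_block [(0.76, [319.0, 250.0], 563)]
scene base_plate [(0.56, [408.0, 283.0], 901)]
 t 39.7 p [0.4499 0.0494 0.3788] w 0.998 gf 0.0 F [ 0.8 -0.1  0.4]
top riser_block [ 0.4526 -0.1082  8.1849] 0.143
scene riser_block [ 0.4492 -0.1043  7.3352] 0.045
top base_plate [ 0.4749 -0.3476 14.7216] 0.056
scene base_plate [ 0.4727 -0.3488 14.1165] 0.045
```

View pics/v4.png

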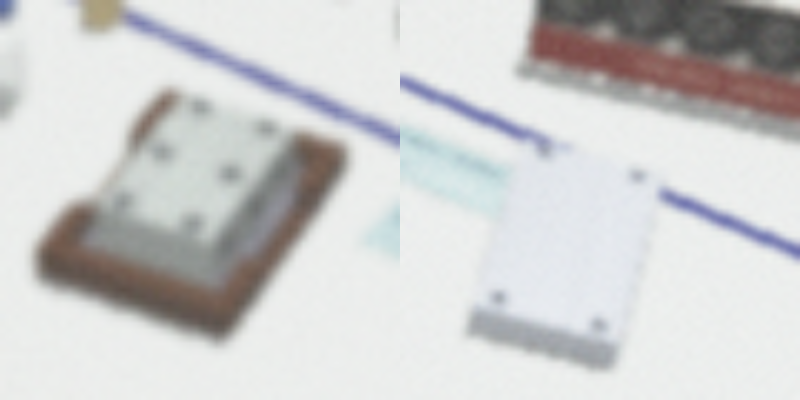

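The left crop shows the riser flat in the middle tray. The right crop shows the plate alone on the bench.

Run:
```python
from h import *
px,py=.4736,-.3483
pick(px,py,104.3,.018,.12)
line_to([px,py,.05],feed=.05); st("lifted")
line_to([px,py,.25],feed=.25)
x,y=.4346,.112
move_ptp([x,y,.25],best([x,y,.25],104.5)); st("over")
lower(x,y,.024)
move_gripper(1.0); st("open"); line_to([x,y,.2],feed=.2)
movej([-1.465,0.053,1.613,0,1.476,-0.119])
import pickle,cv2
from geo import *
o={}
for c in("top","scene"):
    o[c]=camera(c); cv2.imwrite(f"pics/{c}5.png",o[c]["color"][:,:,::-1])
    for n,pts,x0 in [("shaft",cyl(.028),(.481,.349,-20)),("v_block",box(.052,.048,.006,.046),(.65,-.03,5)),("riser_block",box(.076,.05,.006,.031),(.449,-.105,7.5)),("base_plate",box(.104,.06,.006,.022),(.4346,.112,14.5))]:
      for d in cut_out(o[c],n)[:1]:
        r=fit([(o[c],d["region"])],pts,x0); print(c,n,r[0].round(4),round(r[1],3))
st()
a=cv2.imread('pics/top5.png'); cv2.imwrite('pics/v5.png',cv2.resize(a[130:290,190:460],(800,474),interpolation=2))
```

```text
down t 42.9 p [ 0.4736 -0.3483  0.0179] w 1.003 gf 0.0 F [ 0.3 -0.  -0.6]
grip t 43.3 p [ 0.4742 -0.3488  0.0191] w 0.68 gf 53.8 F [0.1 1.  4.7]
lifted t 44.0 p [ 0.4734 -0.3482  0.0499] w 0.675 gf 53.7 F [ 0.3  0.2 -1.8]
over t 46.7 p [0.435  0.1114 0.25  ] w 0.676 gf 53.8 F [-0.1 -0.6 -2.3]
bear dz 0.0006 t 49.5 p [0.4347 0.112  0.0251] w 0.676 gf 54.7 F [-3.5 -0.4  4.8]
open t 49.9 p [0.4347 0.112  0.0246] w 1.001 gf 0.0 F [-0.8 -0.5  0.3]
top shaft [  0.4848   0.3496 -21.9429] 0.113
top v_block [ 0.6524 -0.032   1.4481] 0.077
top riser_block [ 0.451  -0.1077  7.3735] 0.089
top base_plate [ 0.4356  0.1108 14.5831] 0.061
scene shaft [  0.481   0.349 -24.   ] 1.0
scene v_block [ 0.6512 -0.0281  3.1935] 0.088
scene riser_block [ 0.4502 -0.1039  2.9465] 0.073
scene base_plate [ 0.4343  0.1132 14.2577] 0.053
 t 54.1 p [ 0.1393 -0.6092  0.2421] w 1.003 gf 0.0 F [ 0.4  0.6 -0.5]
```

View pics/v5.png

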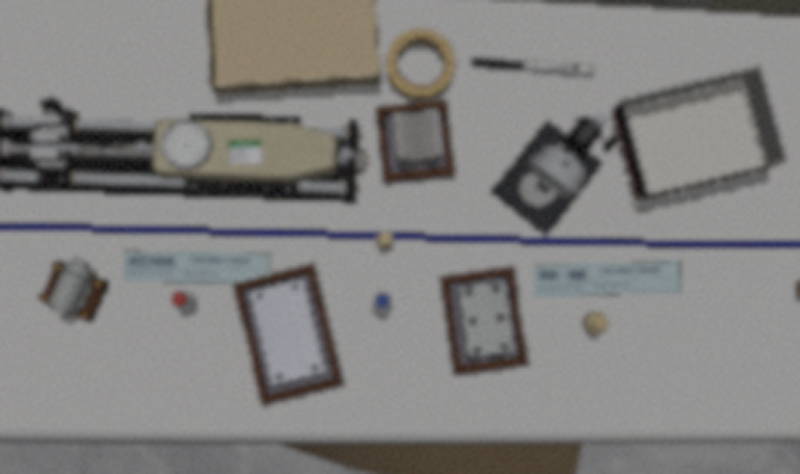

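View pics/scene5.png

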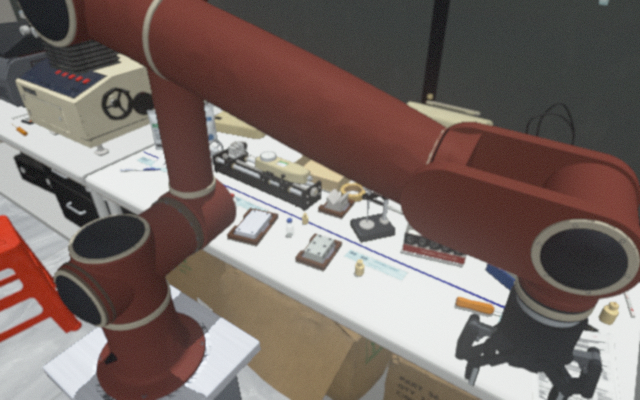

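Every part is in its place, and all fits are within about 4 mm of centre. Both vials are still standing, at crop px (180,300) and (382,303), and the arm is clear.

```bash
python3 -c "
from plant import *
print(hand_in())"
```

```text
the job is handed in; nothing more can be done
None
```

The job is handed in: shaft on the rest, V-block (groove up), riser block and base plate each flat in their own tray, within about 4 mm of centre by camera, and both vials still standing; the hand-in call returned no verdict.

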